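# Load a bottle and latch the cam clamp

## Robot

A 7-joint arm with a two-finger parallel gripper is mounted at the origin on a cart in front of the work surface, level with it; the furniture and walls round the work are solid. World frame = base frame: x ahead of the robot, y to its left, z up, the work surface at z = 0. Lengths are in m, angles in rad, forces in N, time in s.
With the tool pointing down it reaches from about 0.4 to 0.9 m from the base axis. Payload 5.5 kg.
Tool frame: the origin (TCP) lies at the very end of the fingers, on their centre line; the grasp point (between the pads) lies manip.grasp_offset behind it (manip.grasp_offset is the distance from the TCP to the grasp point, in m); z points along the fingers, y is the line along which they close (so a half turn about z gives the same grasp; the last joint's range is limited). The gripper opens to 85 mm and grips with 20 to 120 N. Pads are 22 mm wide; open, the fingers measure 114 mm over their backs; the gripper's body (76 mm by 85 mm) begins 54 mm behind the grasp point. The pads swing forward as they close: fully open they stand 13 mm farther back than shut.
Start: joints at [1.459, 0.501, -0.427, 1.55, 0.221, 1.138, -0.21], TCP at [0.238, -0.605, 0.231] pointing down, gripper open.
Joint ranges: [-2.88, 2.88], [-0.31, 2.03], [-1.54, 1.56], [0.2, 2.42], [-1.41, 4.55], [0.19, 2.02], [-2.57, 2.57]. Speed limits (rad/s): [2.57, 2.57, 3.14, 3.14, 3.14, 3.14, 3.14].

## Interface

Orientations are given as a unit quaternion [w, x, y, z].
In Python, from station import read_state, eyes, manip gives the robot as it stands.
- The arm moves only by the tool move_arm, never from a script. Its argument "moves" is a list of rows, each an object of numbers: "jaw": the opening, from 0 (shut) to 1 (fully open); "dx", "dy", "dz": the shift along the tool's x, y, z in cm; "yaw": the turn about the tool's z in rad. A call has 1 to 10 rows; each row shifts and turns the commanded pose from where the row before left it, along the tool's axes as they then stand; what a row does not reach is not made up. A row lasts 1/8 s, in which the tool goes at most 62.5 mm and 10.7 degrees, less where a joint would pass 70% of its speed; a pose out of reach is approached as far as the arm can. A call is refused whole if a number of a shift passes 6.25 or a number of a turn 0.188, either way. A call with a gripper value outside its range is refused whole. The fingers move at their own pace and stop on an object; "grip_force" is the grip in N (left out, the last holds). Time passes only in rows, so rows that do not move let the fingers close. It gives the time, the measured TCP pose, the force, the opening and the grip force at its end, in the units of the state.
- read_state(): the state, without advancing time (a new reading comes with each control period).
- eyes.capture(name): name is "scene" or "top" or "wrist"; returns the picture (400x640x3 uint8, blue, green, red); there is no depth.
- eyes.camera_params(name): a dict with "intrinsics" (3x3 intrinsics, pixels), "xyz" and "attitude" of the camera in the world. Camera axes: x right, y up, looking along -z (the intrinsics and any distortion apply to the point x, -y, -z); pixel columns grow to the right and rows downward; lengths in m; the calibration is good to about 2 mm. A picture is of the moment at which its call begins: read the wrist's pose just before it. camera_params takes no time and is no camera call; for the wrist camera it gives the pose at the moment of the call.
- manip.job_done(): hands the job in; it is judged then, once.
The state is a dict: "time": time; "q": joint angles; "dq": joint speeds; "joint_torque": joint torques, N m; "ee_pos": TCP position; "orientation": TCP orientation; "wrist_force": force on the tool from outside, world axes, zero at the start; "ft_torque": the same for the moment, N m; "width": opening from 0.0 (shut) to 1.0 (fully open); "grasp_force": force on a finger pad.
Only numpy, scipy, OpenCV 4.12 (cv2) and the standard library are available. Lean on these libraries where they do the work, as an engineer would, in place of code of your own. Each camera call takes 0.05 s, during which the arm holds its last target. There are 200 camera calls.

## Task

Lay the loose black bottle flat in the white nest of the clamping fixture and let go of it. Then swing the clamp's red-knobbed lever round over the bottle, up the brass cam and along its top, until the lever drops into the cam's notch and its rubber pad sits on the bottle. Feel gently for the notch: do not ram the lever against the end stop behind it, and leave the other things on the table where they are.

Things in the scene. Friction and masses are not known exactly. Their poses are not given: they have to be found in the camera images.
- bottle: Loose black square-sided glass bottle lying on its side, right of the fixture: 33 mm wide (its x), 74 mm long (its y), 27 mm high, 0.05 to 0.11 kg. Origin: centre of its 33 x 74 mm footprint, on its underside; z up. Square body from y = -37 to +20 mm, then the neck, 18 mm thick. Take it across the 33 mm, within 15 mm of the origin.
- fixture: Fixed clamping fixture: a square aluminium base plate 180 x 180 x 6 mm on the table, z up, that carries the nest, the brass cam rail and the clamp. It reaches from -85 to +95 mm along x and -50 to +130 mm along y of its origin.
- nest (a point): Centre of the nest's floor, 6 mm above the table; x is the nest's long way, z up, parallel to the fixture. The nest: a white rim 12 mm high round 78 x 37 mm, so the bottle (its y along this x, neck either way) has 2 mm of play a side. Its long sides are open over 50 mm in the middle for the fingers. The bottle's origin belongs at this point.
- clamp: Fixed upright post, 68 mm high, that carries the lever. Origin on the lever's vertical turning axis, at table height, 60 mm from the nest's centre on its +x side; frame parallel to the fixture's.
- knob (a point): Point on the axis of the lever's red upright knob, 22 mm thick, 140 mm from the turning axis, 90 mm above the table when the lever's rise is 0. The knob reaches from 22 mm below to 22 mm above it, on a 14 mm stem; the top of the lever's bar (18 mm wide) is 35 mm below it. The knob does not spin on the lever.
- clamp_turn (a joint): Turn of the lever in rad, anticlockwise from above: 0 points along the fixture's +y, clear of the nest; 1.571 along -x, over the nest. Starts at 0.12 to 0.3, stays where left, hinge ends at 1.95. Its pin meets the cam's ramp at about 0.6, is up on the level top by 1.12 and drops into the notch at about 1.571; all three shift together with the rail's hand setting (see pin).
- pin (a point): Round tip of the 10 mm pin under the lever, 118 mm from the axis. It rides the brass cam rail: ramp, level top, steep edge, notch 18 mm long, then an end stop higher than the lever can rise. The rail is hand-set along its arc, up to 0.2 rad either way; this is not measured: the notch must be felt or seen. The pin must never press on the rail or its stop with over 25 N.
- clamp_lift (a joint): Rise of the lever in m, -0.003 to 0.018, against a spring pressing it down (6 N at rest, 8 N on the cam's top, weight included). -0.002 to 0.001: in the notch, pad on the bottle in the nest; 0.007 to 0.010: on the cam's top; -0.003: nothing beneath (as at the start).
- pad (a point): Middle of the underside of the lever's round rubber pad, 16 mm across, 60 mm from the turning axis; it comes down on the bottle's upper side. Turning the lever up the ramp takes 2 to 6 N sideways at the knob, less along the top; the hinge is damped (0.5 N m s/rad), so go slowly. Fingers that squeeze or push the knob hard can hold the lever down or up by friction.
- heat_tape: Bystander: amber tape roll, 74 mm across, 19 mm high, on the table near the front edge.
- masking_tape: Bystander: cream tape roll, 92 mm across, 24 mm high, front left.
- screwdriver: Bystander: screwdriver with a red handle, 203 mm long, front left.
- screw_jar: Bystander: glass jar with a lid, 70 mm across, 58 mm high, left.
- brush: Bystander: wooden brush, 158 mm long, front right.
- mug_1: Bystander: white mug, 97 mm high, right.
Mind the look-alikes: they are no part of the job. What is shaped like the bottle but pink is not meant.

How it is judged:
By the outcome, as a careful person would: the job done as asked, in the order asked, and still so for the second after the job is handed in, with the robot touching nothing.
It also fails if it takes over 72 s, if anything falls off the work surface, if the arm or the gripper's body presses on something with over 40 N, if the wrist force passes 120 N, or if a joint passes its speed limit or range.

## Working session

There is one attempt and no reset: what is moved stays moved. The work goes in short steps, Python scripts to look and compute and a tool call to move; the robot and the scene stay as the last step left them, time stands still between calls to the robot, and variables do not carry over. Pictures are saved under pics/ and viewed, at most 10 in all, crops included, and the job is handed in when it is done.

Besides the shell and the picture viewer there is one more tool, called after "Request:" by a JSON object that holds its "method" and its "body". move_arm: Moves the arm, as the interface text tells. Its arguments: {"type":"object","properties":{"moves":{"type":"array"},"grip_force":{"type":"number"}},"required":["moves"]}

```bash
mkdir -p pics; ls; cat > h.py <<'E'
import numpy as np, cv2
from station import read_state, eyes, manip
def cam(n):
    p=eyes.camera_params(n); K=np.array(p["intrinsics"]); a=np.array(p["attitude"],float); t=np.array(p["xyz"])
    if a.shape==(4,):
        from scipy.spatial.transform import Rotation as R
        a=R.from_quat(a[[1,2,3,0]]).as_matrix()
    return K,a,t
def ray(c,u,v):
    K,R,t=c; d=np.linalg.inv(K)@[u,v,1]; d=R@np.array([d[0],-d[1],-d[2]]); return t,d
def onz(c,u,v,z):
    t,d=ray(c,u,v); return t+d*(z-t[2])/d[2]
def proj(c,P):
    K,R,t=c; q=R.T@(np.array(P)-t); q=K@[q[0],-q[1],-q[2]]; return q[:2]/q[2]
E
python3 - <<'E'
from h import *
for n in ["scene","top"]:
    cv2.imwrite(f"pics/{n}0.png",eyes.capture(n)); print(n,eyes.camera_params(n))
print(manip.grasp_offset, read_state())
E
```

```text
pics
scene {'intrinsics': array([[439.32576012,   0.        , 316.49963779],
       [  0.        , 439.32576012, 203.09547028],
       [  0.        ,   0.        ,   1.        ]]), 'xyz': array([-0.61329405, -0.7168372 ,  1.00772113]), 'attitude': array([ 0.75949021,  0.41079254, -0.23526208, -0.44617918])}
top {'intrinsics': array([[470.24771507,   0.        , 325.13935247],
       [  0.        , 470.24771507, 199.34722214],
       [  0.        ,   0.        ,   1.        ]]), 'xyz': array([ 0.28501348, -0.1630893 ,  1.54654909]), 'attitude': array([ 0.81377525,  0.09866736, -0.06916816, -0.56855111])}
0.0187 {'time': 0.1, 'q': array([ 1.45918551,  0.5017836 , -0.42678842,  1.55134807,  0.22079704,
        1.13832144, -0.21028757]), 'dq': array([-8.96276077e-04, -1.70835334e-03, -1.37435496e-03, -3.57155254e-03,
        2.19632530e-06, -1.07340966e-03,  3.29622085e-04]), 'joint_torque': array([-1.10427689e-02, -5.70806730e+01, -5.83859950e+00, -2.81746387e+01,
        1.05308258e-02,  5.51941470e-03,  1.52331046e-05]), 'ee_pos': array([ 0.23768217, -0.60430028,  0.23034179]), 'orientation': array([-8.93455074e-04,  9.82486504e-01,  1.86331566e-01, -1.40006210e-04]), 'wrist_force': array([ 0.29068404, -0.17978371, -0.5478868 ]), 'ft_torque': array([-0.02489489, -0.01957731, -0.02060527]), 'grasp_force': 0.0, 'width': 0.9990640714250514}
```

View pics/top0.png

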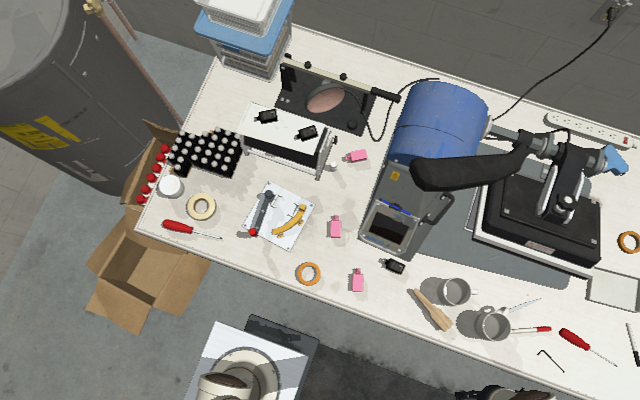

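View pics/scene0.png

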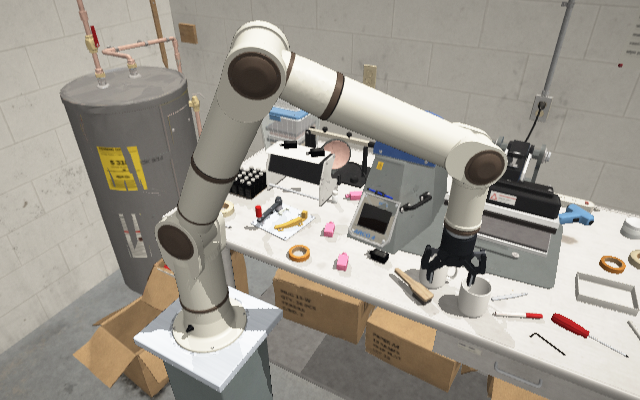

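Black bottle candidates in the top view are (394,266), loose on the table right of the fixture, and (265,116) and (306,132), which lie on the white box. The pink look-alikes are at (335,227), (357,280) and (357,156). I choose (394,266). The fixture is around (280,215), with its red knob at about (254,232). Next is a close crop to check.

```bash
python3 - <<'E'
from h import *
im=cv2.imread("pics/top0.png"); c=cam("top")
cv2.imwrite("pics/crop1.png",cv2.resize(im[170:290,235:415],None,fx=4.4,fy=4.4,interpolation=cv2.INTER_CUBIC))
for n,u,v,z in [("bot",394,266,.027),("plate",280,215,.006),("knob",254,232,.1)]: print(n,onz(c,u,v,z))
# red knob mask
hsv=cv2.cvtColor(im,cv2.COLOR_BGR2HSV)
m=((hsv[...,0]<6)|(hsv[...,0]>174))&(hsv[...,1]>150)&(hsv[...,2]>80); m[:, :240]=0; m[:,270:]=0
ys,xs=np.nonzero(m); print(xs.mean(),ys.mean(),len(xs)); print(onz(c,xs.mean(),ys.mean(),.1))
g=(im.max(2)<70).astype(np.uint8); g[:250]=0; g[285:]=0; g[:,:375]=0; g[:,412:]=0
cs,_=cv2.findContours(g,0,2); k=max(cs,key=cv2.contourArea)
P=np.array([onz(c,*p[0],.02)[:2] for p in k],np.float32); print(cv2.minAreaRect(P))
E
```

```text
bot [ 0.50566758 -0.31871961  0.027     ]
plate [0.53901517 0.09019238 0.006     ]
knob [0.44529728 0.13100463 0.1       ]
252.4375 231.64583333333334 48
[0.44465811 0.13599707 0.1       ]
((0.508385956287384, -0.3176516592502594), (0.06162264570593834, 0.03500492125749588), 83.32687377929688)
```

View pics/crop1.png

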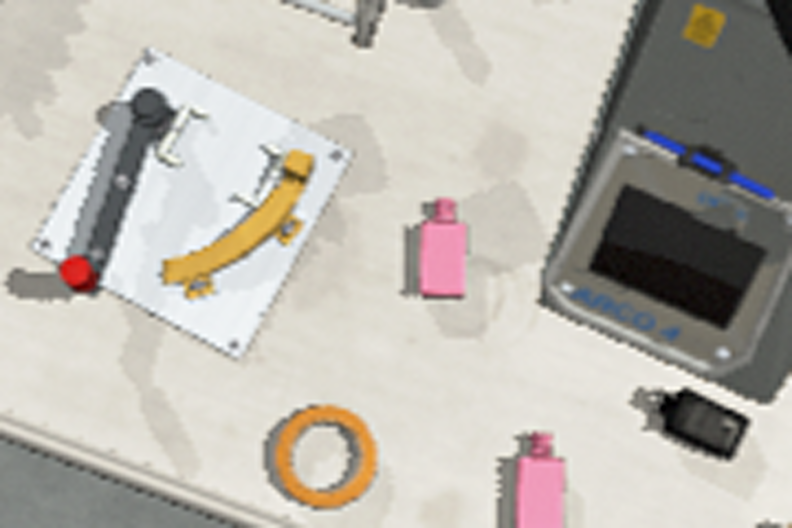

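The crop shows the black square bottle at crop (705,425), neck to the left and close to the ARCO machine's front edge. The plate corners are at (150,50), (352,150), (243,355) and (32,245), the post is at (150,108) and the nest is around (225,155).

```bash
cat >> h.py <<'E'
from scipy.spatial.transform import Rotation as Ro
def tool():
    s=read_state(); return np.array(s["ee_pos"]),Ro.from_quat(np.array(s["orientation"])[[1,2,3,0]]).as_matrix(),s
def go(P,yaxis=None):
    """shift in tool cm to P, and yaw to align tool y with line at world angle yaxis"""
    p,R,s=tool(); d=R.T@(np.array(P)-p)*100
    y=None
    if yaxis is not None:
        ang=np.arctan2(R[1,1],R[0,1]); y=-(yaxis-ang); y=(y+np.pi/2)%np.pi-np.pi/2
    return d.round(2),y
E
python3 - <<'E'
from h import *
c=cam("top"); f=lambda x,y,z:onz(c,235+(x+.5)/4.4-.5,170+(y+.5)/4.4-.5,z)
for q in [(150,50),(352,150),(243,355),(32,245)]: print("plate",f(*q,.006))
print("post",f(150,108,.075)); 
print("notch stop",f(297,165,.06),"nest",f(225,160,.012))
for q in [(665,388),(692,388),(748,425),(735,458),(662,425),(640,400)]: print("b",f(*q,.02))
print("mach",f(545,300,0),f(770,400,0))
p,R,s=tool(); print(R.round(3)); K,A,t=cam("wrist"); print("wcam",R.T@(t-p),(R.T@A).round(2),K)
print(go((.5,-.32,.23),None))
E
```

```text
plate [0.63601889 0.16959601 0.006     ]
plate [ 0.61526334 -0.00501527  0.006     ]
plate [0.43981893 0.01652273 0.006     ]
plate [0.46278093 0.19651296 0.006     ]
post [0.57913977 0.13826578 0.075     ]
notch stop [0.57909931 0.02353712 0.06      ] nest [0.57339221 0.08240678 0.012     ]
b [ 0.52266869 -0.28606526  0.02      ]
b [ 0.52951666 -0.30475889  0.02      ]
b [ 0.5178527  -0.35183708  0.02      ]
b [ 0.49169624 -0.35025671  0.02      ]
b [ 0.49613369 -0.29254719  0.02      ]
b [ 0.50795251 -0.27156149  0.02      ]
mach [ 0.55764872 -0.18174069  0.        ] [ 0.54423089 -0.36404289  0.        ]
[[ 0.931  0.366 -0.001]
 [ 0.366 -0.931  0.002]
 [ 0.    -0.002 -1.   ]]
wcam [ 0.07387637  0.00020206 -0.1417282 ] [[ 0.    0.96  0.29]
 [ 1.   -0.   -0.  ]
 [-0.    0.29 -0.96]] [[321.34542946   0.         320.16296293]
 [  0.         321.34542946 200.97818977]
 [  0.           0.           1.        ]]
(array([ 34.82, -16.85,   0.07]), None)
```

Request:
{"method": "move_arm", "body": {"moves": [{"dx": 4.4,"dy": -2.1},{"dx": 4.4,"dy": -2.1},{"dx": 4.4,"dy": -2.1},{"dx": 4.4,"dy": -2.1},{"dx": 4.4,"dy": -2.1},{"dx": 4.4,"dy": -2.1},{"dx": 4.4,"dy": -2.1},{"dx": 4.0,"dy": -2.1}]}}

```text
$.moves[0]: bad value
```

Request:
{"method": "move_arm", "body": {"moves": [{"yaw": -0.17,"jaw": 0.55},{"yaw": -0.17},{"yaw": -0.17},{"yaw": -0.17},{"yaw": -0.17},{"yaw": -0.17},{"yaw": -0.17},{}]}}

```text
$.moves[0]: bad value
```

```bash
python3 - <<'E'
from h import *
p,R,s=tool(); im=eyes.capture("wrist"); cv2.imwrite("pics/w1.png",im); np.savez("w1.npz",*cam("wrist"))
print(p,R.round(3),s["time"],s["width"])
E
```

```text
[ 0.23768217 -0.60430028  0.23034179] [[ 0.931  0.366 -0.001]
 [ 0.366 -0.931  0.002]
 [ 0.    -0.002 -1.   ]] 0.1 0.9990640714250514
```

View pics/w1.png

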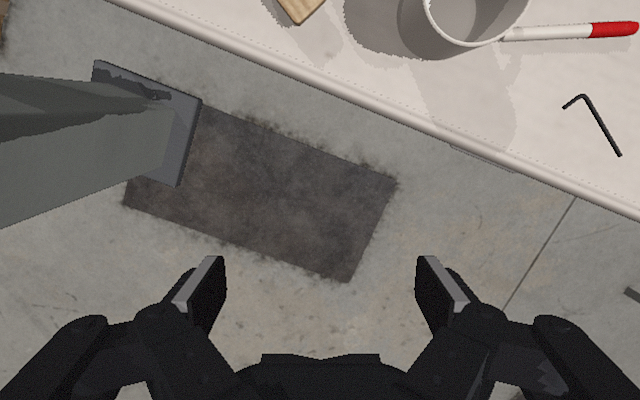

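The moves were refused because rows need all keys, so the arm is still at the start. This picture shows only the cart and floor, with the table edge and a mug at the top.

Request:
{"method": "move_arm", "body": {"moves": [{"dx": 4.4,"dy": -2.1,"dz": 0,"yaw": 0,"jaw": 0.55},{"dx": 4.4,"dy": -2.1,"dz": 0,"yaw": 0,"jaw": 0.55},{"dx": 4.4,"dy": -2.1,"dz": 0,"yaw": 0,"jaw": 0.55},{"dx": 4.4,"dy": -2.1,"dz": 0,"yaw": 0,"jaw": 0.55},{"dx": 4.4,"dy": -2.1,"dz": 0,"yaw": 0,"jaw": 0.55},{"dx": 4.4,"dy": -2.1,"dz": 0,"yaw": 0,"jaw": 0.55},{"dx": 4.4,"dy": -2.1,"dz": 0,"yaw": 0,"jaw": 0.55},{"dx": 4.0,"dy": -2.1,"dz": 0,"yaw": 0,"jaw": 0.55}], "grip_force": 40}}

```text
time: 1.15
ee_pos: [0.5013, -0.3196, 0.2311]
orientation: [-0.0, 0.982, 0.187, -0.0]
wrist_force: [0.1, -0.7, -0.6]
width: 0.545
grasp_force: 0.0
```

Request:
{"method": "move_arm", "body": {"moves": [{"dx": 0,"dy": 0,"dz": 0,"yaw": -0.17,"jaw": 0.55},{"dx": 0,"dy": 0,"dz": 0,"yaw": -0.17,"jaw": 0.55},{"dx": 0,"dy": 0,"dz": 0,"yaw": -0.17,"jaw": 0.55},{"dx": 0,"dy": 0,"dz": 0,"yaw": -0.17,"jaw": 0.55},{"dx": 0,"dy": 0,"dz": 0,"yaw": -0.17,"jaw": 0.55},{"dx": 0,"dy": 0,"dz": 0,"yaw": -0.17,"jaw": 0.55},{"dx": 0,"dy": 0,"dz": 0,"yaw": -0.17,"jaw": 0.55},{"dx": 0,"dy": 0,"dz": 0,"yaw": 0,"jaw": 0.55}]}}

```text
time: 2.15
ee_pos: [0.5, -0.3211, 0.2309]
orientation: [-0.0, 0.71, 0.704, 0.0]
wrist_force: [0.3, 0.5, -0.1]
width: 0.551
grasp_force: 0.0
```

```bash
python3 - <<'E'
from h import *
p,R,s=tool(); im=eyes.capture("wrist"); cv2.imwrite("pics/w2.png",im); np.savez("w2.npz",*cam("wrist"))
print(p,R.round(3),s["time"],s["width"])
E
```

```text
[ 0.50004249 -0.3210981   0.23090159] [[ 0.008  1.    -0.   ]
 [ 1.    -0.008  0.001]
 [ 0.001 -0.    -1.   ]] 2.15 0.5514150907947142
```

View pics/w2.png

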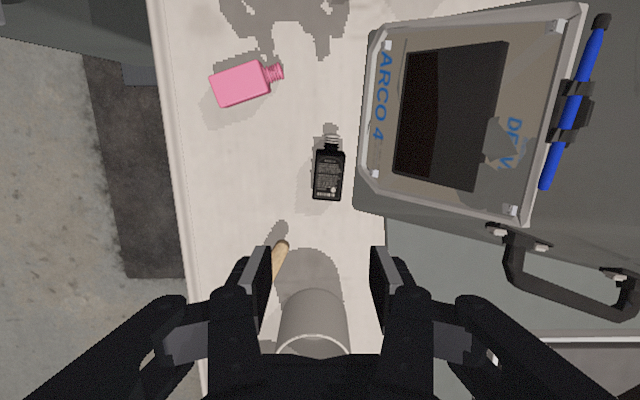

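The wrist view shows the bottle at px (328,170), nearly upright in the image with its neck at the top. The ARCO panel's left edge is at about px (355,200), a mug is at (315,330), and the brush tip is at (283,243).

```bash
python3 - <<'E'
from h import *
z=np.load("w2.npz"); c=(z["arr_0"],z["arr_1"],z["arr_2"]); im=cv2.imread("pics/w2.png"); t=cam("top")
g=(im.max(2)<75).astype(np.uint8); g[:133]=0; g[215:]=0; g[:,:300]=0; g[:,350:]=0
g=cv2.morphologyEx(g,cv2.MORPH_OPEN,np.ones((3,3)))
cs,_=cv2.findContours(g,0,2); k=max(cs,key=cv2.contourArea); print(cv2.boundingRect(k))
for zz in (.027,.013): print(cv2.minAreaRect(np.array([onz(c,*p[0],zz)[:2] for p in k],np.float32)))
# rows' left-right extents
for v in range(136,206,6):
    xs=np.nonzero(g[v])[0]
    if len(xs): print(v,xs.min(),xs.max(),onz(c,xs.min(),v,.025)[:2].round(4),onz(c,xs.max(),v,.025)[:2].round(4))
# mug rim
print("mug rim wrist",onz(c,277,345,.097),onz(c,349,345,.097), onz(c,313,305,.097))
for v in (278,300): print("mug top",[onz(t,u,v,.097).round(3) for u in (440,455,470)])
for h in (0,.05,.08,.1): print("panel corner h",h,onz(c,355,210,h).round(3),onz(c,370,30,h).round(3),"top",onz(t,235+745/4.4,170+400/4.4,h).round(3),onz(t,235+545/4.4,170+300/4.4,h).round(3))
E
```

```text
(314, 143, 31, 37)
((0.5107011198997498, -0.30668023228645325), (0.039320286363363266, 0.03250855952501297), 89.18267059326172)
((0.5110634565353394, -0.3090510070323944), (0.0409124381840229, 0.03382487967610359), 89.18263244628906)
148 325 336 [ 0.5065 -0.2925] [ 0.5183 -0.2926]
154 316 344 [ 0.4967 -0.2989] [ 0.527  -0.2992]
160 315 344 [ 0.4955 -0.3054] [ 0.5271 -0.3057]
166 315 343 [ 0.4954 -0.312 ] [ 0.5261 -0.3123]
172 314 317 [ 0.4942 -0.3187] [ 0.4975 -0.3187]
178 314 342 [ 0.4941 -0.3254] [ 0.5251 -0.3257]
184 313 341 [ 0.4929 -0.3322] [ 0.5241 -0.3325]
190 313 340 [ 0.4928 -0.3391] [ 0.523  -0.3394]
196 316 340 [ 0.4961 -0.3461] [ 0.5231 -0.3464]
mug rim wrist [ 0.4549401  -0.48553421  0.097     ] [ 0.52938727 -0.48616557  0.097     ] [ 0.49288972 -0.43806696  0.097     ]
mug top [array([ 0.509, -0.455,  0.097]), array([ 0.525, -0.498,  0.097]), array([ 0.541, -0.541,  0.097])]
mug top [array([ 0.446, -0.474,  0.097]), array([ 0.462, -0.516,  0.097]), array([ 0.477, -0.559,  0.097])]
panel corner h 0 [ 0.543 -0.371  0.   ] [ 0.554 -0.174  0.   ] top [ 0.537 -0.348  0.   ] [ 0.557 -0.183  0.   ]
panel corner h 0.05 [ 0.538 -0.355  0.05 ] [ 0.547 -0.184  0.05 ] top [ 0.529 -0.342  0.05 ] [ 0.548 -0.183  0.05 ]
panel corner h 0.08 [ 0.534 -0.345  0.08 ] [ 0.543 -0.19   0.08 ] top [ 0.524 -0.339  0.08 ] [ 0.543 -0.182  0.08 ]
panel corner h 0.1 [ 0.532 -0.338  0.1  ] [ 0.54  -0.194  0.1  ] top [ 0.521 -0.336  0.1  ] [ 0.539 -0.182  0.1  ]
```

```bash
python3 - <<'E'
from h import *
a=cv2.imread("pics/scene0.png")[205:285,335:425]; b=cv2.imread("pics/w2.png")[120:240,290:390]
a=cv2.resize(a,(430,382),interpolation=cv2.INTER_CUBIC); b=cv2.resize(b,(318,382),interpolation=cv2.INTER_CUBIC)
cv2.imwrite("pics/c2.png",np.hstack([a,b]))
E
```

```text
(no output)
```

View pics/c2.png

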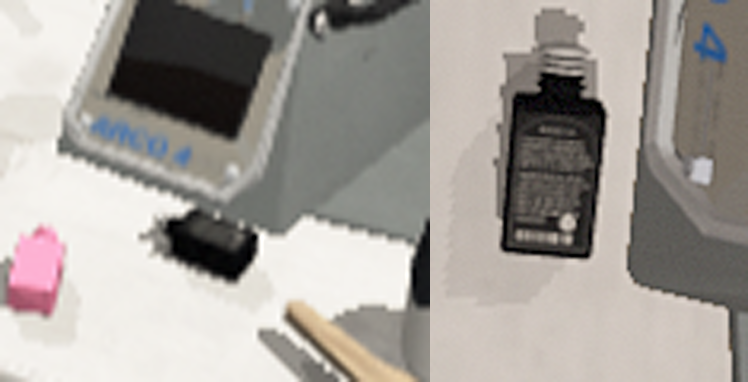

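The scene crop shows that the machine's front foots at table level and slopes back from there. The gap between bottle and machine is about 17 mm. I'll go in with a half-open jaw, offset slightly toward the robot.

Request:
{"method": "move_arm", "body": {"moves": [{"dx": 0,"dy": 0,"dz": 0,"yaw": 0.087,"jaw": 0.5},{"dx": 0.9,"dy": 0.8,"dz": 3,"yaw": 0,"jaw": 0.5},{"dx": 0,"dy": 0,"dz": 5,"yaw": 0,"jaw": 0.5},{"dx": 0,"dy": 0,"dz": 5,"yaw": 0,"jaw": 0.5},{"dx": 0,"dy": 0,"dz": 3.5,"yaw": 0,"jaw": 0.5},{"dx": 0,"dy": 0,"dz": 1.5,"yaw": 0,"jaw": 0.5},{"dx": 0,"dy": 0,"dz": 0,"yaw": 0,"jaw": 0.5}]}}

```text
time: 3.08
ee_pos: [0.5089, -0.3126, 0.0509]
orientation: [-0.001, 0.74, 0.673, -0.0]
wrist_force: [-0.8, 0.4, 0.0]
width: 0.501
grasp_force: 0.0
```

```bash
python3 - <<'E'
from h import *
p,R,s=tool(); im=eyes.capture("wrist"); cv2.imwrite("pics/w3.png",im[100:400,140:540]); np.savez("w3.npz",*cam("wrist"))
c=cam("wrist")
print(p,R.round(3),s["width"],[proj(c,q).round() for q in [(.5107,-.313,.027),p]])
E
```

```text
[ 0.50889715 -0.31258504  0.05086886] [[ 0.094  0.996 -0.001]
 [ 0.996 -0.094  0.001]
 [ 0.001 -0.001 -1.   ]] 0.5006341640441998 [array([320., 240.]), array([316., 260.])]
```

View pics/w3.png

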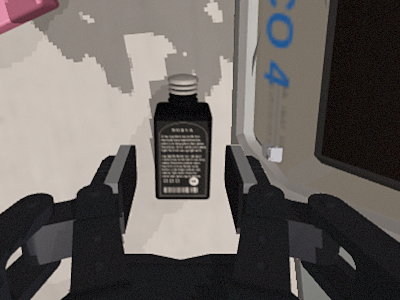

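The fingertips straddle the bottle at crop x 134 and 227, with the bottle at 156–211. The right tip clears the machine edge at about 240. I'll descend in small steps and check the force.

Request:
{"method": "move_arm", "body": {"moves": [{"dx": 0,"dy": 0,"dz": 1,"yaw": 0,"jaw": 0.5},{"dx": 0,"dy": 0,"dz": 1,"yaw": 0,"jaw": 0.5},{"dx": 0,"dy": 0,"dz": 0.6,"yaw": 0,"jaw": 0.5}]}}

```text
time: 3.5
ee_pos: [0.5089, -0.313, 0.0249]
orientation: [-0.0, 0.739, 0.673, -0.0]
wrist_force: [0.3, 0.9, -1.0]
width: 0.501
grasp_force: 0.0
```

Request:
{"method": "move_arm", "body": {"moves": [{"dx": 0,"dy": 0,"dz": 0.6,"yaw": 0,"jaw": 0.5},{"dx": 0,"dy": 0,"dz": 0.6,"yaw": 0,"jaw": 0.5}]}}

```text
time: 3.75
ee_pos: [0.5092, -0.3129, 0.0129]
orientation: [0.0, 0.739, 0.673, 0.0]
wrist_force: [0.3, 0.3, 0.5]
width: 0.494
grasp_force: 0.0
```

Request:
{"method": "move_arm", "body": {"moves": [{"dx": 0,"dy": 0,"dz": 0.5,"yaw": 0,"jaw": 0.5},{"dx": 0,"dy": 0,"dz": 0.3,"yaw": 0,"jaw": 0.5},{"dx": 0,"dy": 0.1,"dz": 0,"yaw": 0,"jaw": 0.35},{"dx": 0,"dy": 0,"dz": 0,"yaw": 0,"jaw": 0.3},{"dx": 0,"dy": 0,"dz": 0,"yaw": 0,"jaw": 0.3},{"dx": 0,"dy": 0,"dz": 0,"yaw": 0,"jaw": 0.3}], "grip_force": 40}}

```text
time: 4.5
ee_pos: [0.5101, -0.313, 0.0053]
orientation: [-0.0, 0.739, 0.673, 0.0]
wrist_force: [-0.1, -0.4, -1.0]
width: 0.377
grasp_force: 40.5
```

Request:
{"method": "move_arm", "body": {"moves": [{"dx": 0,"dy": 0,"dz": -2,"yaw": 0,"jaw": 0.3},{"dx": 0,"dy": -1,"dz": -4.5,"yaw": 0,"jaw": 0.3},{"dx": 0,"dy": -2,"dz": -4.5,"yaw": 0.037,"jaw": 0.3},{"dx": 2,"dy": -1,"dz": -4.5,"yaw": 0,"jaw": 0.3},{"dx": 5,"dy": 0,"dz": 0,"yaw": 0,"jaw": 0.3},{"dx": 5,"dy": 0,"dz": 0,"yaw": 0,"jaw": 0.3},{"dx": 5,"dy": 0,"dz": 0,"yaw": 0,"jaw": 0.3},{"dx": 5,"dy": 0,"dz": 0,"yaw": 0,"jaw": 0.3},{"dx": 5,"dy": 0,"dz": 0,"yaw": 0,"jaw": 0.3},{"dx": 5,"dy": 0,"dz": 0,"yaw": 0,"jaw": 0.3}]}}

```text
time: 5.75
ee_pos: [0.5122, 0.01, 0.1618]
orientation: [0.001, 0.751, 0.66, 0.0]
wrist_force: [0.5, -0.3, -1.6]
width: 0.377
grasp_force: 40.7
```

```bash
python3 - <<'E'
from h import *
print(go((.5775,.0841,.14),np.radians(-7.5)),read_state()["width"])
E
```

```text
(array([8.2 , 5.52, 2.19]), np.float64(0.0011059278299407893)) 0.3768152391717267
```

Request:
{"method": "move_arm", "body": {"moves": [{"dx": 0.7,"dy": 2.8,"dz": 0,"yaw": 0,"jaw": 0.3},{"dx": 0.5,"dy": 2.7,"dz": 0,"yaw": 0,"jaw": 0.3},{"dx": 0,"dy": 0,"dz": 0,"yaw": 0,"jaw": 0.3}]}}

```text
time: 6.12
ee_pos: [0.5698, 0.0139, 0.1617]
orientation: [0.001, 0.751, 0.66, 0.001]
wrist_force: [-0.3, 0.7, -1.3]
width: 0.377
grasp_force: 40.5
```

```bash
python3 - <<'E'
from h import *
p,R,s=tool(); c=cam("wrist"); im=eyes.capture("wrist"); cv2.imwrite("pics/w4.png",im); np.savez("w4.npz",*c,p,R)
print(p,R.round(3),s["width"],proj(c,(.5775,.0841,.006)))
E
```

```text
[0.56983612 0.01388167 0.16174136] [[ 0.129  0.992  0.003]
 [ 0.992 -0.129  0.001]
 [ 0.001  0.003 -1.   ]] 0.3767703007961487 [317.01358475 107.97999719]
```

View pics/w4.png

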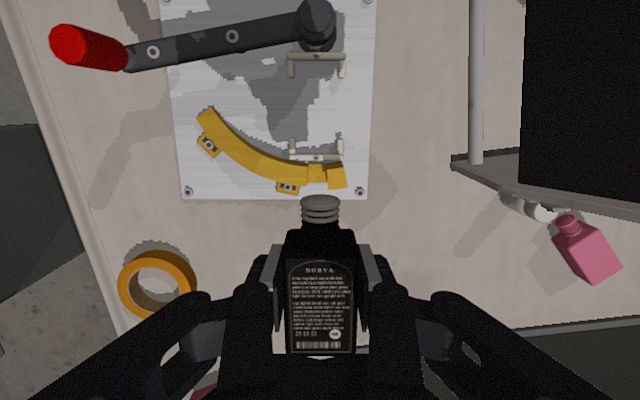

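The nest brackets are at px (288–346, 53–78) and (289–342, 138–160), giving a centre of about (317,107), which matches my estimate. The bottle is in the hand with its body at rows 232–352. The cam's end stop is at (336,177), the notch is around (312,172), and the knob is at (70,43).

```bash
python3 - <<'E'
from h import *
z=np.load("w4.npz"); c=tuple(z[f"arr_{i}"] for i in range(3)); p=z["arr_3"]; R=z["arr_4"]
q=[onz(c,u,v,.018) for u,v in [(288,53),(346,53),(342,160),(289,160)]]; print(np.array(q).round(4),np.mean(q,0))
for v in (232,352): print("tool",(R.T@(onz(c,320,v,.1835)-p)).round(4))
print("neck tip",(R.T@(onz(c,320,197,.175)-p)).round(4))
for n,u,v,h in [("knob",70,43,.112),("post",317,12,.072),("stop near edge",328,175,.045),("notchL",308,172,.04)]:
    P=onz(c,u,v,h); d=P-np.array([.5853,.1436,0]); a=np.arctan2(d[1],d[0])-np.radians(82.5)-np.pi/2; print(n,P.round(4),np.hypot(*d[:2]).round(4),((a+np.pi)%(2*np.pi)-np.pi).round(3))
d=q[1]-q[2]; print("xdir",np.degrees(np.arctan2(d[1],d[0])), np.degrees(np.arctan2(*(q[0]-q[3])[[1,0]])))
E
```

```text
[[0.5598 0.1299 0.018 ]
 [0.6067 0.1238 0.018 ]
 [0.5939 0.0371 0.018 ]
 [0.5469 0.0432 0.018 ]] [0.57681936 0.08349067 0.018     ]
tool [ 0.0243  0.0009 -0.0217]
tool [-0.0342  0.0009 -0.0218]
neck tip [ 0.0365  0.0009 -0.0132]
knob [0.4501 0.1355 0.112 ] 0.1354 0.19
post [0.5857 0.143  0.072 ] 0.0007 2.37
stop near edge [0.5798 0.0309 0.045 ] 0.1128 1.653
notchL [0.5636 0.0345 0.04  ] 0.1112 1.505
xdir 81.60910981134886 81.57194920658121
```

```bash
python3 - <<'E'
from h import *
print(go((.5763,.0812,.035),np.radians(-7.8)))
E
```

```text
(array([ 6.79, -0.09, 12.63]), np.float64(0.0066521743662550925))
```

Request:
{"method": "move_arm", "body": {"moves": [{"dx": 3.4,"dy": 0,"dz": 0,"yaw": 0.006,"jaw": 0.3},{"dx": 3.4,"dy": -0.1,"dz": 0,"yaw": 0,"jaw": 0.3},{"dx": 0,"dy": 0,"dz": 5,"yaw": 0,"jaw": 0.3},{"dx": 0,"dy": 0,"dz": 4.5,"yaw": 0,"jaw": 0.3},{"dx": 0,"dy": 0,"dz": 3,"yaw": 0,"jaw": 0.3},{"dx": 0,"dy": 0,"dz": 0,"yaw": 0,"jaw": 0.3}]}}

```text
time: 6.92
ee_pos: [0.5731, 0.0799, 0.0338]
orientation: [-0.001, 0.753, 0.658, -0.002]
wrist_force: [0.1, -0.7, -0.2]
width: 0.376
grasp_force: 40.5
```

```bash
python3 - <<'E'
from h import *
print(go((.5763,.0812,.028),np.radians(-7.8)))
im=eyes.capture("wrist"); cv2.imwrite("pics/w5.png",cv2.resize(im[60:380,200:440],None,fx=1.8,fy=1.8,interpolation=cv2.INTER_CUBIC))
E
```

```text
(array([0.17, 0.3 , 0.58]), np.float64(0.00033901154639970343))
```

View pics/w5.png

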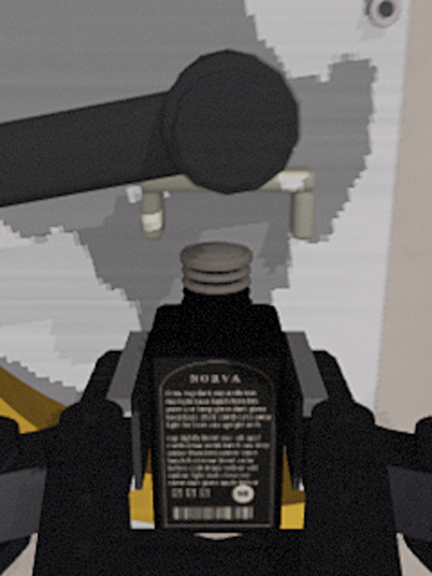

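The nest bracket's mid is at crop x 228 and the bottle's at 216. That puts the nest about 3 mm to tool +y and 2 mm to +x, which agrees with the computed correction.

Request:
{"method": "move_arm", "body": {"moves": [{"dx": 0.2,"dy": 0.32,"dz": 0.5,"yaw": 0,"jaw": 0.3},{"dx": 0,"dy": 0,"dz": 0.3,"yaw": 0,"jaw": 0.3},{"dx": 0,"dy": 0,"dz": 0.3,"yaw": 0,"jaw": 0.3},{"dx": 0,"dy": 0,"dz": 0,"yaw": 0,"jaw": 0.3}]}}

```text
time: 7.48
ee_pos: [0.5793, 0.0821, 0.0243]
orientation: [0.0, 0.754, 0.657, -0.0]
wrist_force: [1.5, 0.9, -0.9]
width: 0.382
grasp_force: 40.5
```

```bash
python3 - <<'E'
from h import *
print(go((.5765,.0818,.020),np.radians(-7.8)),tool()[0])
c=cam("wrist"); im=eyes.capture("wrist"); cv2.imwrite("pics/w6.png",im)
print(go((.5765,.0818,.020)),tool()[0])
# bracket posts / rim: bright pixels between post and neck
g=cv2.cvtColor(im,cv2.COLOR_BGR2HSV)
for v in range(140,215,6):
    print(v," ".join(f"{im[v,u].sum()//3}" for u in range(264,384,4)))
E
```

```text
(array([-0.07, -0.27,  0.43]), np.float64(0.00012688259011661707)) [0.57927648 0.08212923 0.02433534]
(array([-0.08, -0.27,  0.44]), None) [0.57929871 0.08218768 0.02435498]
140 49 36 38 47 42 46 48 50 41 42 48 53 51 47 46 45 48 49 47 47 42 44 119 126 120 123 127 130 131 129
146 43 45 38 49 45 43 46 47 42 53 44 44 45 49 41 43 48 44 47 46 40 47 106 176 191 181 128 128 127 130
152 40 35 31 39 44 50 45 50 51 47 45 50 49 46 50 46 45 51 46 48 51 38 126 120 195 198 130 130 129 128
158 39 45 35 40 47 47 49 48 43 50 44 48 47 51 35 45 41 47 48 42 46 132 130 127 192 190 123 127 128 125
164 39 39 34 34 38 45 43 45 48 47 45 49 45 47 46 45 47 45 42 43 80 120 120 130 129 117 126 125 124 124
170 32 24 21 87 113 47 41 44 39 43 42 49 45 47 47 40 45 41 28 149 144 142 142 164 195 173 127 125 126 125
176 95 92 86 86 126 131 131 25 39 41 50 43 47 49 38 45 32 103 92 93 97 94 90 98 100 123 126 124 124 127
182 115 122 115 84 184 150 155 103 110 113 116 108 118 113 114 114 112 113 114 111 110 117 85 135 138 115 130 128 127 131
188 112 121 113 93 113 114 113 114 118 113 111 113 113 112 113 113 113 111 112 112 111 110 90 138 140 115 128 130 131 129
194 109 121 130 87 113 114 110 111 114 114 115 114 99 95 86 89 107 118 131 116 112 114 98 136 139 122 130 130 131 128
200 104 119 114 96 108 111 113 111 112 86 64 71 73 90 92 94 94 93 82 98 111 111 93 135 137 123 126 130 129 127
206 112 110 111 116 113 117 113 113 110 125 76 88 101 106 110 108 104 98 94 116 114 113 113 131 133 124 200 201 125 121
212 107 113 112 111 109 109 110 127 128 133 83 81 86 70 73 78 92 98 91 112 109 108 125 126 122 123 193 191 192 191
```

```bash
python3 - <<'E'
import cv2
im=cv2.imread("pics/w6.png"); cv2.imwrite("pics/w6c.png",cv2.resize(im[130:350,240:400],None,fx=2.7,fy=2.7,interpolation=cv2.INTER_CUBIC))
E
```

```text
(no output)
```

View pics/w6c.png

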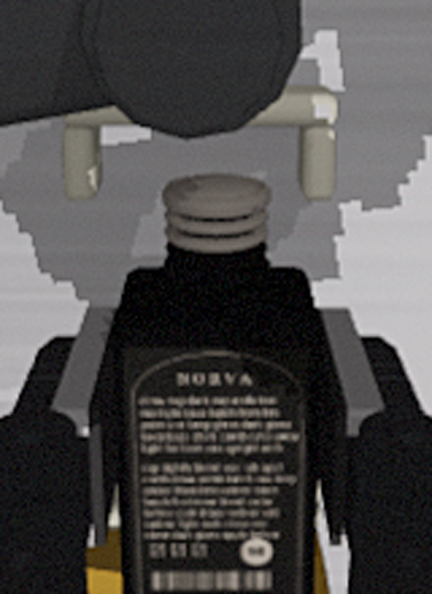

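The bracket's mid is at crop x 199 and the bottle's at 217, so the bottle is 3 mm too far along tool +y. The lengthwise fit is right.

Request:
{"method": "move_arm", "body": {"moves": [{"dx": 0,"dy": -0.29,"dz": 0,"yaw": 0,"jaw": 0.3},{"dx": 0,"dy": 0,"dz": 0,"yaw": 0,"jaw": 0.3}]}}

```text
time: 7.78
ee_pos: [0.5761, 0.0827, 0.0243]
orientation: [-0.0, 0.753, 0.658, -0.0]
wrist_force: [-0.3, -0.1, -0.6]
width: 0.381
grasp_force: 40.5
```

Request:
{"method": "move_arm", "body": {"moves": [{"dx": 0,"dy": 0,"dz": 0.3,"yaw": 0,"jaw": 0.3},{"dx": 0,"dy": 0,"dz": 0.3,"yaw": 0,"jaw": 0.3},{"dx": 0,"dy": 0,"dz": 0.2,"yaw": 0,"jaw": 0.3},{"dx": 0,"dy": 0,"dz": 0,"yaw": 0,"jaw": 0.3}]}}

```text
time: 8.28
ee_pos: [0.5773, 0.0849, 0.0178]
orientation: [-0.0, 0.753, 0.658, 0.001]
wrist_force: [-2.5, 2.7, 8.4]
width: 0.379
grasp_force: 42.7
```

Request:
{"method": "move_arm", "body": {"moves": [{"dx": 0.15,"dy": 0,"dz": -0.1,"yaw": 0,"jaw": 0.3},{"dx": 0,"dy": 0,"dz": 0.1,"yaw": 0,"jaw": 0.3},{"dx": 0,"dy": 0,"dz": 0,"yaw": 0,"jaw": 0.3}]}}

```text
time: 8.65
ee_pos: [0.5774, 0.085, 0.0174]
orientation: [0.0, 0.753, 0.658, 0.001]
wrist_force: [-1.3, 1.2, 10.1]
width: 0.375
grasp_force: 42.9
```

```bash
python3 - <<'E'
from h import *
p,R,s=tool(); print(p,s["wrist_force"],s["ft_torque"])
im=eyes.capture("wrist"); cv2.imwrite("pics/w7.png",im)
def mids(n):
    im=cv2.imread(n).astype(int); 
    for v in range(170,206,4): print(v," ".join(str(x) for x in im[v,256:376:3].sum(1)//3))
mids("pics/w7.png")
E
```

```text
[0.57738852 0.08504004 0.01743877] [-1.33567296  1.16507123 10.08323673] [-0.06818432  0.53067332 -0.09873149]
170 50 44 49 35 37 39 34 45 37 31 48 46 44 46 47 44 43 41 47 43 45 49 48 45 48 48 45 46 48 48 45 49 48 81 109 104 107 158 119 123
174 49 49 47 37 38 40 41 38 38 40 44 47 43 43 49 44 41 46 51 47 44 47 51 43 48 45 44 46 45 48 45 44 31 147 144 156 176 177 141 127
178 51 46 46 39 38 41 38 36 33 29 40 43 45 48 46 45 44 49 46 49 48 51 48 40 45 45 49 51 45 47 42 35 146 145 159 183 197 197 191 125
182 39 29 34 26 23 25 62 98 108 121 123 84 43 45 45 47 46 48 42 42 44 44 46 49 43 49 47 47 43 39 115 133 131 131 149 176 203 198 181 125
186 104 118 113 112 102 107 101 79 91 103 102 160 163 25 43 45 49 43 48 52 44 48 50 46 48 44 45 38 72 112 110 112 111 109 77 114 127 134 119 126
190 110 112 114 102 121 123 120 94 141 183 187 185 185 169 114 96 66 35 43 44 46 51 45 39 31 54 80 119 113 112 114 115 113 112 84 129 143 140 156 133
194 111 112 113 106 117 121 119 95 97 112 112 112 146 155 110 116 112 114 118 106 105 120 117 112 114 112 116 114 113 114 112 111 111 106 87 123 139 140 125 131
198 117 115 114 111 117 122 121 103 98 115 113 116 113 113 115 118 98 75 57 60 62 66 85 84 80 77 92 105 116 112 114 117 113 105 91 130 138 141 124 129
202 112 113 114 110 115 122 118 104 82 113 114 115 112 115 113 63 71 74 73 75 74 93 97 100 101 95 94 92 106 122 111 115 114 109 93 129 138 138 119 131
```

```bash
python3 - <<'E'
from h import *
a=[cv2.cvtColor(cv2.imread(f"pics/{n}.png"),cv2.COLOR_BGR2GRAY) for n in ("w4","w6","w7")]
for y0,y1,x0,x1,n in [(262,290,288,352,"label top"),(328,352,290,350,"barcode"),(196,225,300,342,"cap")]:
    T=a[1][y0:y1,x0:x1]
    for k in (0,2):
        r=cv2.matchTemplate(a[k][y0-14:y1+14,x0-14:x1+14],T,cv2.TM_CCOEFF_NORMED); _,m,_,l=cv2.minMaxLoc(r); print(n,"w4 w6 w7".split()[k],l[0]-14,l[1]-14,round(m,2))
E
```

```text
label top w4 0 0 0.98
label top w7 0 0 0.84
barcode w4 0 0 0.99
barcode w7 0 5 0.83
cap w4 0 0 0.89
cap w7 1 -1 0.83
```

Request:
{"method": "move_arm", "body": {"moves": [{"dx": 0,"dy": 0,"dz": -0.5,"yaw": 0,"jaw": 0.3},{"dx": 0,"dy": 0,"dz": -0.3,"yaw": 0,"jaw": 0.3},{"dx": 0,"dy": 0,"dz": 0,"yaw": 0,"jaw": 0.3},{"dx": 0,"dy": 0,"dz": 0,"yaw": 0,"jaw": 0.3}]}}

```text
time: 9.2
ee_pos: [0.5765, 0.0838, 0.024]
orientation: [-0.0, 0.754, 0.657, -0.0]
wrist_force: [-1.1, 0.5, -1.2]
width: 0.378
grasp_force: 41.5
```

```bash
python3 - <<'E'
from h import *
p,R,s=tool(); print(p,R[:,0],s["wrist_force"],s["ft_torque"])
c=cam("wrist"); im=eyes.capture("wrist"); cv2.imwrite("pics/w8.png",im); np.savez("w8.npz",*c,p,R)
print(proj(c,p+R@[.0369,0,-.0217])) 
E
```

```text
[0.57649632 0.08384943 0.02401602] [ 1.35833898e-01  9.90731605e-01 -1.97718922e-04] [-1.07349275  0.49277305 -1.15145222] [ 0.04106158  0.02122807 -0.01326305]
[317.7612636 201.9908886]
```

```bash
python3 - <<'E'
from h import *
a=[cv2.cvtColor(cv2.imread(f"pics/{n}.png"),cv2.COLOR_BGR2GRAY) for n in ("w6","w8")]
for y0,y1,x0,x1,n in [(262,290,288,352,"label top"),(328,352,290,350,"barcode"),(196,225,300,342,"cap")]:
    T=a[0][y0:y1,x0:x1]; r=cv2.matchTemplate(a[1][y0-14:y1+14,x0-14:x1+14],T,cv2.TM_CCOEFF_NORMED); _,m,_,l=cv2.minMaxLoc(r); print(n,l[0]-14,l[1]-14,round(m,2))
p,R,s=tool(); print(go((.5769,.0882,.024)))
# camera-y rows for known bottle points, origin offset o, in w6
c=cam("wrist")
for o in (-.003,0,.003):
    print(o,[proj(c,p+R@[o+x,0,z])[1].round(1) for x,z in [(-.037,-.0217),(.02,-.0217),(.037,-.0172),(.037,.0008)]])
E
```

```text
label top 0 0 0.89
barcode 0 5 0.84
cap 1 -1 0.8
(array([ 0.43, -0.02,  0.  ]), None)
-0.003 [np.float64(362.4), np.float64(248.6), np.float64(205.5), np.float64(193.8)]
0 [np.float64(357.0), np.float64(241.8), np.float64(198.5), np.float64(187.5)]
0.003 [np.float64(351.6), np.float64(235.0), np.float64(191.3), np.float64(181.1)]
```

The bottle pitched in the grip, base up, so its base caught the near end rim. I'll shift it about 3.5 mm along tool +x and lower again.

Request:
{"method": "move_arm", "body": {"moves": [{"dx": 0.35,"dy": 0,"dz": 0,"yaw": 0.005,"jaw": 0.3},{"dx": 0,"dy": 0,"dz": 0,"yaw": 0,"jaw": 0.3},{"dx": 0,"dy": 0,"dz": 0.3,"yaw": 0,"jaw": 0.3},{"dx": 0,"dy": 0,"dz": 0.3,"yaw": 0,"jaw": 0.3},{"dx": 0,"dy": 0,"dz": 0,"yaw": 0,"jaw": 0.3}]}}

```text
time: 9.88
ee_pos: [0.5768, 0.0874, 0.0179]
orientation: [-0.0, 0.755, 0.656, -0.0]
wrist_force: [-0.2, 0.7, -0.9]
width: 0.376
grasp_force: 41.5
```

No contact at the same height now. I'll continue down.

Request:
{"method": "move_arm", "body": {"moves": [{"dx": 0,"dy": 0,"dz": 0.2,"yaw": 0,"jaw": 0.3},{"dx": 0,"dy": 0,"dz": 0.2,"yaw": 0,"jaw": 0.3},{"dx": 0,"dy": 0,"dz": 0,"yaw": 0,"jaw": 0.3}]}}

```text
time: 10.25
ee_pos: [0.577, 0.0876, 0.0141]
orientation: [-0.0, 0.755, 0.656, -0.0]
wrist_force: [-0.0, -0.6, -1.1]
width: 0.375
grasp_force: 41.5
```

Request:
{"method": "move_arm", "body": {"moves": [{"dx": 0,"dy": 0,"dz": 0.15,"yaw": 0,"jaw": 0.3},{"dx": 0,"dy": 0,"dz": 0.1,"yaw": 0,"jaw": 0.3},{"dx": 0,"dy": 0,"dz": 0,"yaw": 0,"jaw": 0.3}]}}

```text
time: 10.62
ee_pos: [0.5772, 0.0876, 0.0121]
orientation: [0.0, 0.755, 0.656, -0.0]
wrist_force: [-1.3, 0.3, 4.0]
width: 0.375
grasp_force: 42.0
```

Request:
{"method": "move_arm", "body": {"moves": [{"dx": 0,"dy": 0,"dz": 0.05,"yaw": 0,"jaw": 0.3},{"dx": 0,"dy": 0,"dz": 0,"yaw": 0,"jaw": 0.45},{"dx": 0,"dy": 0,"dz": 0,"yaw": 0,"jaw": 0.55},{"dx": 0,"dy": 0,"dz": 0,"yaw": 0,"jaw": 0.55},{"dx": 0,"dy": 0,"dz": 0,"yaw": 0,"jaw": 0.55}]}}

```text
time: 11.25
ee_pos: [0.5771, 0.0876, 0.0112]
orientation: [-0.0, 0.755, 0.656, -0.0]
wrist_force: [-0.4, 0.3, -0.5]
width: 0.551
grasp_force: 0.0
```

```bash
python3 - <<'E'
from h import *
p,R,s=tool(); print(p,s["wrist_force"],s["width"])
im=eyes.capture("wrist"); cv2.imwrite("pics/w9.png",im)
a=[cv2.cvtColor(cv2.imread(f"pics/{n}.png"),cv2.COLOR_BGR2GRAY) for n in ("w6","w9")]
for y0,y1,x0,x1,n in [(262,290,288,352,"label top"),(328,352,290,350,"barcode"),(196,225,300,342,"cap")]:
    T=a[0][y0:y1,x0:x1]; r=cv2.matchTemplate(a[1][y0-14:y1+14,x0-14:x1+14],T,cv2.TM_CCOEFF_NORMED); _,m,_,l=cv2.minMaxLoc(r); print(n,l[0]-14,l[1]-14,round(m,2))
E
```

```text
[0.57711939 0.08758861 0.011194  ] [-0.40786727  0.29553915 -0.4803465 ] 0.5511864237216613
label top 0 5 0.91
barcode 0 5 0.94
cap 1 6 0.87
```

Every label patch shifted equally, so the bottle has settled flat in the nest. Next I retract, turn the tool and go to the knob.

Request:
{"method": "move_arm", "body": {"moves": [{"dx": 0,"dy": 0,"dz": -2,"yaw": 0,"jaw": 0.55},{"dx": 0,"dy": 0,"dz": -4,"yaw": 0,"jaw": 0.55},{"dx": 0,"dy": 0,"dz": -5,"yaw": 0,"jaw": 0.7},{"dx": 0,"dy": 0,"dz": -5,"yaw": 0.1,"jaw": 0.7},{"dx": 0,"dy": 0,"dz": -4,"yaw": 0.18,"jaw": 0.7},{"dx": 0,"dy": 0,"dz": 0,"yaw": 0.18,"jaw": 0.7},{"dx": 0,"dy": 0,"dz": 0,"yaw": 0.18,"jaw": 0.7},{"dx": 0,"dy": 0,"dz": 0,"yaw": 0.18,"jaw": 0.7},{"dx": 0,"dy": 0,"dz": 0,"yaw": 0.18,"jaw": 0.7},{"dx": 0,"dy": 0,"dz": 0,"yaw": 0.18,"jaw": 0.7}]}}

```text
time: 12.55
ee_pos: [0.5771, 0.0881, 0.2129]
orientation: [-0.0, 0.993, 0.122, 0.001]
wrist_force: [0.0, -0.2, -0.8]
width: 0.7
grasp_force: 0.0
```

```bash
python3 - <<'E'
from h import *
im=eyes.capture("top"); cv2.imwrite("pics/top1.png",im); c=cam("top")
hsv=cv2.cvtColor(im,cv2.COLOR_BGR2HSV)
m=((hsv[...,0]<6)|(hsv[...,0]>174))&(hsv[...,1]>150)&(hsv[...,2]>80); m[:, :240]=0; m[:,275:]=0
ys,xs=np.nonzero(m); print(len(xs)); 
if len(xs): print(onz(c,xs.mean(),ys.mean(),.1))
print(go((.446,.136,.20),np.radians(92.9)),tool()[1][:,0],tool()[0])
E
```

```text
0
(array([-11.62,  -7.74,   1.27]), np.float64(0.1872275138213766)) [0.97184764 0.23560545 0.0014979 ] [0.57712113 0.08817946 0.21288624]
```

Request:
{"method": "move_arm", "body": {"moves": [{"dx": -3.9,"dy": -2.6,"dz": 0,"yaw": 0,"jaw": 0.7},{"dx": -3.9,"dy": -2.6,"dz": 0,"yaw": 0,"jaw": 0.7},{"dx": -3.8,"dy": -2.5,"dz": 0,"yaw": 0,"jaw": 0.7},{"dx": 0,"dy": 0,"dz": 0,"yaw": 0.185,"jaw": 0.7},{"dx": 0,"dy": 0,"dz": 0,"yaw": 0,"jaw": 0.7}]}}

```text
time: 13.22
ee_pos: [0.4457, 0.1339, 0.2125]
orientation: [0.0, 0.999, 0.035, 0.001]
wrist_force: [0.7, 0.3, 0.5]
width: 0.698
grasp_force: 0.0
```

```bash
cat >> h.py <<'E'
def knob(name=None,top=.112):
    p,R,s=tool(); c=cam("wrist"); im=eyes.capture("wrist")
    if name: cv2.imwrite(name,im)
    hsv=cv2.cvtColor(im,cv2.COLOR_BGR2HSV)
    m=(((hsv[...,0]<8)|(hsv[...,0]>172))&(hsv[...,1]>140)&(hsv[...,2]>60)).astype(np.uint8)
    n,l,st,ce=cv2.connectedComponentsWithStats(m)
    if n<2: print("no red",p); return
    k=1+np.argmax(st[1:,4]); x,y,w,h,a=st[k]
    print("box",x,y,w,h,"area",a,"cols",[ (np.nonzero(l[v]==k)[0].min(),np.nonzero(l[v]==k)[0].max()) for v in (y+3,y+h//2,y+h-3)],"p",p.round(4),"F",s["wrist_force"].round(1),"h",np.degrees(np.arctan2(R[1,0],R[0,0])).round(1),"t",round(s["time"],2))
    return c,p,R,(x,y,w,h)
E
python3 - <<'E'
from h import *
r=knob("pics/k1.png"); c,p,R,(x,y,w,h)=r
for v in (y,y+h): print((R.T@(onz(c,x+w/2,v,.112)-p)).round(4),(R.T@(onz(c,x+w/2,v,.068)-p)).round(4))
E
```

```text
box 33 200 96 29 area 2289 cols [(np.int64(47), np.int64(127)), (np.int64(34), np.int64(126)), (np.int64(41), np.int64(98))] p [0.4457 0.1339 0.2125] F [0.7 0.3 0.5] h 4.0 t 13.22
[ 0.0021 -0.1878  0.1003] [-0.0109 -0.2218  0.1443]
[-0.0222 -0.1929  0.1003] [-0.0397 -0.2279  0.1442]
```

```bash
python3 - <<'E'
from h import *
im=cv2.imread("pics/k1.png"); hsv=cv2.cvtColor(im,cv2.COLOR_BGR2HSV)
m=(((hsv[...,0]<8)|(hsv[...,0]>172))&(hsv[...,1]>140)&(hsv[...,2]>60)).astype(np.uint8)
n,l,st,ce=cv2.connectedComponentsWithStats(m); print(st[st[:,4]>40])
E
```

```text
[[     0      0    640    400 252911]
 [   304    178     26     35    728]
 [    33    200     96     29   2289]]
```

The knob is at px (304–330, 178–213), within 2 mm of the tool axis. I'll descend over it.

Request:
{"method": "move_arm", "body": {"moves": [{"dx": 0,"dy": -0.2,"dz": 4,"yaw": 0,"jaw": 0.7},{"dx": 0,"dy": 0,"dz": 4,"yaw": 0,"jaw": 0.7},{"dx": 0,"dy": 0,"dz": 3.5,"yaw": 0,"jaw": 0.7},{"dx": 0,"dy": 0,"dz": 1.9,"yaw": 0,"jaw": 0.6},{"dx": 0,"dy": 0,"dz": 0,"yaw": 0,"jaw": 0.4},{"dx": 0,"dy": 0,"dz": 0,"yaw": 0,"jaw": 0.4},{"dx": 0,"dy": 0,"dz": 0,"yaw": 0,"jaw": 0.4}]}}

```text
time: 14.15
ee_pos: [0.4467, 0.1357, 0.0784]
orientation: [-0.0, 0.999, 0.033, 0.001]
wrist_force: [-0.0, 0.5, 0.0]
width: 0.403
grasp_force: 0.0
```

```bash
sed -i 's/    n,l,st,ce=cv2.conn/    m[:,:230]=0; m[:,410:]=0\n    n,l,st,ce=cv2.conn/' h.py; python3 - <<'E'
from h import *
knob("pics/k2.png")
E
```

```text
box 293 236 50 85 area 3243 cols [(np.int64(307), np.int64(329)), (np.int64(297), np.int64(338)), (np.int64(307), np.int64(327))] p [0.4467 0.1357 0.0784] F [-0.   0.5  0. ] h 3.8 t 14.15
```

Request:
{"method": "move_arm", "body": {"moves": [{"dx": 0.01,"dy": 0.56,"dz": 0,"yaw": -0.04,"jaw": 0.4},{"dx": 0.01,"dy": 0.56,"dz": 0,"yaw": -0.04,"jaw": 0.4},{"dx": 0.01,"dy": 0.56,"dz": 0,"yaw": -0.04,"jaw": 0.4},{"dx": 0.01,"dy": 0.56,"dz": 0,"yaw": -0.04,"jaw": 0.4},{"dx": 0.01,"dy": 0.56,"dz": 0,"yaw": -0.04,"jaw": 0.4},{"dx": 0.01,"dy": 0.56,"dz": 0,"yaw": -0.04,"jaw": 0.4},{"dx": 0.01,"dy": 0.56,"dz": 0,"yaw": -0.04,"jaw": 0.4},{"dx": 0.01,"dy": 0.56,"dz": 0,"yaw": -0.04,"jaw": 0.4}]}}

```text
time: 15.2
ee_pos: [0.4557, 0.0923, 0.0781]
orientation: [-0.0, 0.981, 0.192, 0.001]
wrist_force: [-0.2, 0.9, 1.8]
width: 0.404
grasp_force: 0.8
```

```bash
cat >> h.py <<'E'
def arc():
    knob(); p,R,s=tool(); O=np.array([.5857,.1435]); d=p[:2]-O; th=np.arctan2(d[1],d[0])%(2*np.pi)-np.radians(172)
    r=np.hypot(*d); h=np.arctan2(R[1,0],R[0,0]); t=np.array([-d[1],d[0]])/r
    print("r %.4f theta %.3f head err %.3f Ft %.2f Fr %.2f Fz %.2f"%(r,th,h+np.pi-np.radians(172)-th,s["wrist_force"][:2]@t,s["wrist_force"][:2]@d/r,s["wrist_force"][2]))
E
python3 -c "
from h import *
arc()"
```

```text
box 279 235 52 85 area 3341 cols [(np.int64(297), np.int64(319)), (np.int64(282), np.int64(325)), (np.int64(294), np.int64(315))] p [0.4557 0.0923 0.0781] F [-0.2  0.9  1.8] h 22.2 t 15.2
r 0.1397 theta 0.522 head err 0.005 Ft -0.42 Fr -0.32 Fz 0.25
```

Request:
{"method": "move_arm", "body": {"moves": [{"dx": 0.01,"dy": 0.56,"dz": 0,"yaw": -0.04,"jaw": 0.4},{"dx": 0.01,"dy": 0.56,"dz": 0,"yaw": -0.04,"jaw": 0.4},{"dx": 0.01,"dy": 0.56,"dz": 0,"yaw": -0.04,"jaw": 0.4},{"dx": 0.01,"dy": 0.56,"dz": 0,"yaw": -0.04,"jaw": 0.4},{"dx": 0.01,"dy": 0.56,"dz": 0,"yaw": -0.04,"jaw": 0.4},{"dx": 0.01,"dy": 0.56,"dz": 0,"yaw": -0.04,"jaw": 0.4},{"dx": 0.01,"dy": 0.56,"dz": 0,"yaw": -0.04,"jaw": 0.4},{"dx": 0.01,"dy": 0.56,"dz": 0,"yaw": -0.04,"jaw": 0.4},{"dx": 0.01,"dy": 0.56,"dz": 0,"yaw": -0.04,"jaw": 0.4}]}}

```text
time: 16.38
ee_pos: [0.4818, 0.0512, 0.078]
orientation: [-0.001, 0.931, 0.365, 0.0]
wrist_force: [-2.9, 4.0, 4.4]
width: 0.4
grasp_force: 2.7
```

```bash
python3 -c "
from h import *
arc()"
```

```text
box 277 239 53 88 area 3692 cols [(np.int64(295), np.int64(318)), (np.int64(280), np.int64(328)), (np.int64(292), np.int64(314))] p [0.4818 0.0512 0.078 ] F [-2.9  4.   4.4] h 42.8 t 16.38
r 0.1391 theta 0.874 head err 0.013 Ft -0.96 Fr 0.30 Fz 1.43
```

Request:
{"method": "move_arm", "body": {"moves": [{"dx": 0.01,"dy": 0.56,"dz": 0,"yaw": -0.04,"jaw": 0.4},{"dx": 0.01,"dy": 0.56,"dz": 0,"yaw": -0.04,"jaw": 0.4},{"dx": 0.01,"dy": 0.56,"dz": 0,"yaw": -0.04,"jaw": 0.4},{"dx": 0.01,"dy": 0.56,"dz": 0,"yaw": -0.04,"jaw": 0.4},{"dx": 0.01,"dy": 0.56,"dz": 0,"yaw": -0.04,"jaw": 0.4},{"dx": 0.01,"dy": 0.56,"dz": 0,"yaw": -0.04,"jaw": 0.4},{"dx": 0.01,"dy": 0.56,"dz": 0,"yaw": -0.04,"jaw": 0.4},{"dx": 0.01,"dy": 0.56,"dz": 0,"yaw": -0.04,"jaw": 0.4}]}}

```text
time: 17.42
ee_pos: [0.515, 0.0237, 0.0775]
orientation: [-0.001, 0.861, 0.508, -0.001]
wrist_force: [-9.7, 6.6, 8.7]
width: 0.401
grasp_force: 5.9
```

```bash
python3 -c "
from h import *
arc()"
```

```text
box 272 243 57 95 area 4195 cols [(np.int64(294), np.int64(317)), (np.int64(278), np.int64(327)), (np.int64(290), np.int64(312))] p [0.515  0.0237 0.0775] F [-9.7  6.6  8.7] h 61.1 t 17.43
r 0.1391 theta 1.182 head err 0.026 Ft -5.53 Fr -0.05 Fz 4.22
```

Request:
{"method": "move_arm", "body": {"moves": [{"dx": 0.01,"dy": 0.42,"dz": 0,"yaw": -0.02,"jaw": 0.4},{"dx": 0.01,"dy": 0.42,"dz": 0,"yaw": -0.025,"jaw": 0.4},{"dx": 0.01,"dy": 0.42,"dz": 0,"yaw": -0.03,"jaw": 0.4},{"dx": 0,"dy": 0,"dz": 0,"yaw": 0,"jaw": 0.4}]}}

```text
time: 17.98
ee_pos: [0.5297, 0.0157, 0.0775]
orientation: [0.001, 0.842, 0.539, 0.001]
wrist_force: [1.0, 0.8, -0.0]
width: 0.399
grasp_force: 0.0
```

```bash
python3 -c "
from h import *
arc()"
```

```text
box 276 244 57 96 area 4304 cols [(np.int64(296), np.int64(319)), (np.int64(280), np.int64(331)), (np.int64(294), np.int64(315))] p [0.5297 0.0157 0.0775] F [ 1.   0.8 -0. ] h 65.3 t 17.98
r 0.1395 theta 1.296 head err -0.017 Ft 0.68 Fr 1.18 Fz -0.11
```

Request:
{"method": "move_arm", "body": {"moves": [{"dx": 0,"dy": 0.28,"dz": 0,"yaw": -0.025,"jaw": 0.4},{"dx": 0,"dy": 0.28,"dz": 0,"yaw": -0.025,"jaw": 0.4},{"dx": 0.01,"dy": 0.28,"dz": 0,"yaw": -0.025,"jaw": 0.4},{"dx": 0.01,"dy": 0.28,"dz": 0,"yaw": -0.02,"jaw": 0.4},{"dx": 0,"dy": 0.28,"dz": 0,"yaw": -0.02,"jaw": 0.4}]}}

```text
time: 18.65
ee_pos: [0.5417, 0.0114, 0.0773]
orientation: [-0.0, 0.809, 0.588, 0.0]
wrist_force: [-0.6, 1.6, 1.4]
width: 0.402
grasp_force: 1.0
```

```bash
python3 -c "
from h import *
arc()"
```

```text
box 274 244 58 97 area 4329 cols [(np.int64(295), np.int64(318)), (np.int64(279), np.int64(330)), (np.int64(294), np.int64(314))] p [0.5417 0.0114 0.0773] F [-0.6  1.6  1.4] h 72.0 t 18.65
r 0.1394 theta 1.393 head err 0.003 Ft 0.48 Fr 0.01 Fz -0.35
```

Still on the top, since the knob's bottom row is 341. I'll take smaller steps from here.

Request:
{"method": "move_arm", "body": {"moves": [{"dx": 0,"dy": 0.25,"dz": 0,"yaw": -0.018,"jaw": 0.4},{"dx": 0,"dy": 0.25,"dz": 0,"yaw": -0.018,"jaw": 0.4},{"dx": 0.01,"dy": 0.25,"dz": 0,"yaw": -0.018,"jaw": 0.4}]}}

```text
time: 19.08
ee_pos: [0.5488, 0.0091, 0.0773]
orientation: [-0.0, 0.793, 0.609, -0.0]
wrist_force: [-1.3, 1.9, 0.8]
width: 0.402
grasp_force: 0.9
```

```bash
python3 -c "
from h import *
arc()"
```

```text
box 274 244 58 96 area 4331 cols [(np.int64(295), np.int64(318)), (np.int64(279), np.int64(330)), (np.int64(292), np.int64(315))] p [0.5488 0.0091 0.0773] F [-1.3  1.9  0.8] h 75.1 t 19.07
r 0.1394 theta 1.446 head err 0.004 Ft -0.15 Fr 0.39 Fz -0.37
```

Request:
{"method": "move_arm", "body": {"moves": [{"dx": 0,"dy": 0.25,"dz": 0,"yaw": -0.018,"jaw": 0.4},{"dx": 0,"dy": 0.25,"dz": 0,"yaw": -0.018,"jaw": 0.4}]}}

```text
time: 19.38
ee_pos: [0.5536, 0.0079, 0.0773]
orientation: [-0.0, 0.782, 0.623, -0.0]
wrist_force: [-1.9, 1.7, 1.0]
width: 0.397
grasp_force: 0.9
```

```bash
python3 -c "
from h import *
arc()"
```

```text
box 274 244 58 96 area 4344 cols [(np.int64(295), np.int64(319)), (np.int64(279), np.int64(329)), (np.int64(293), np.int64(314))] p [0.5536 0.0079 0.0773] F [-1.9  1.7  1. ] h 77.1 t 19.38
r 0.1394 theta 1.482 head err 0.004 Ft 0.84 Fr -0.70 Fz 0.19
```

Request:
{"method": "move_arm", "body": {"moves": [{"dx": 0,"dy": 0.25,"dz": 0,"yaw": -0.018,"jaw": 0.4},{"dx": 0,"dy": 0.25,"dz": 0,"yaw": -0.018,"jaw": 0.4}]}}

```text
time: 19.68
ee_pos: [0.5585, 0.0068, 0.0773]
orientation: [-0.0, 0.771, 0.637, -0.0]
wrist_force: [-2.4, 1.0, 0.9]
width: 0.394
grasp_force: 0.9
```

```bash
python3 -c "
from h import *
arc()"
```

```text
box 274 244 58 96 area 4354 cols [(np.int64(295), np.int64(318)), (np.int64(279), np.int64(329)), (np.int64(293), np.int64(316))] p [0.5585 0.0068 0.0773] F [-2.4  1.   0.9] h 79.2 t 19.68
r 0.1394 theta 1.518 head err 0.004 Ft -0.65 Fr -0.26 Fz 0.27
```

Request:
{"method": "move_arm", "body": {"moves": [{"dx": 0,"dy": 0.25,"dz": 0,"yaw": -0.018,"jaw": 0.4},{"dx": 0,"dy": 0.2,"dz": 0,"yaw": -0.015,"jaw": 0.4}]}}

```text
time: 19.98
ee_pos: [0.5634, 0.0059, 0.0773]
orientation: [0.0, 0.76, 0.65, 0.0]
wrist_force: [-0.4, 0.6, 0.4]
width: 0.4
grasp_force: 0.0
```

```bash
python3 -c "
from h import *
arc()"
```

```text
box 275 243 58 97 area 4354 cols [(np.int64(296), np.int64(318)), (np.int64(279), np.int64(330)), (np.int64(296), np.int64(316))] p [0.5634 0.0059 0.0773] F [-0.4  0.6  0.4] h 81.1 t 19.98
r 0.1395 theta 1.553 head err 0.002 Ft -0.18 Fr -0.55 Fz 0.55
```

Request:
{"method": "move_arm", "body": {"moves": [{"dx": 0,"dy": 0.2,"dz": 0,"yaw": -0.014,"jaw": 0.4},{"dx": 0,"dy": 0.15,"dz": 0,"yaw": -0.01,"jaw": 0.4}]}}

```text
time: 20.27
ee_pos: [0.5667, 0.0054, 0.0774]
orientation: [0.0, 0.752, 0.659, 0.0]
wrist_force: [-0.1, -0.4, 0.2]
width: 0.4
grasp_force: 0.0
```

```bash
python3 -c "
from h import *
arc()"
```

```text
box 282 236 54 89 area 3658 cols [(np.int64(300), np.int64(322)), (np.int64(286), np.int64(333)), (np.int64(303), np.int64(319))] p [0.5667 0.0054 0.0774] F [-0.1 -0.4  0.2] h 82.4 t 20.27
r 0.1394 theta 1.575 head err 0.003 Ft 0.52 Fr 0.04 Fz -0.70
```

Request:
{"method": "move_arm", "body": {"moves": [{"dx": 0,"dy": 0.2,"dz": 0,"yaw": -0.014,"jaw": 0.4},{"dx": 0,"dy": 0.15,"dz": 0,"yaw": -0.01,"jaw": 0.4}]}}

```text
time: 20.58
ee_pos: [0.5692, 0.0052, 0.0772]
orientation: [-0.0, 0.744, 0.668, -0.001]
wrist_force: [-2.0, 0.3, 1.8]
width: 0.395
grasp_force: 1.3
```

```bash
python3 -c "
from h import *
arc()"
```

```text
box 277 236 54 89 area 3713 cols [(np.int64(297), np.int64(318)), (np.int64(282), np.int64(329)), (np.int64(297), np.int64(316))] p [0.5692 0.0052 0.0772] F [-2.   0.3  1.8] h 83.8 t 20.57
r 0.1393 theta 1.593 head err 0.009 Ft -2.94 Fr 0.11 Fz 1.94
```

The knob's bottom row fell from 341 to 325, so the lever has dropped into the notch and the force is small. I'll back the finger off and look.

Request:
{"method": "move_arm", "body": {"moves": [{"dx": 0,"dy": -0.3,"dz": 0,"yaw": 0,"jaw": 0.4},{"dx": 0,"dy": -0.2,"dz": 0,"yaw": 0,"jaw": 0.55},{"dx": 0,"dy": 0,"dz": 0,"yaw": 0,"jaw": 0.55}]}}

```text
time: 21.0
ee_pos: [0.5648, 0.0056, 0.0774]
orientation: [0.0, 0.745, 0.668, 0.0]
wrist_force: [-0.7, -0.5, 0.4]
width: 0.548
grasp_force: 0.0
```

```bash
python3 -c "
from h import *
arc()"
```

```text
box 289 236 54 89 area 3633 cols [(np.int64(306), np.int64(328)), (np.int64(294), np.int64(340)), (np.int64(310), np.int64(326))] p [0.5648 0.0056 0.0774] F [-0.7 -0.5  0.4] h 83.8 t 21.0
r 0.1395 theta 1.561 head err 0.040 Ft -0.73 Fr -0.28 Fz 0.57
```

Request:
{"method": "move_arm", "body": {"moves": [{"dx": 0,"dy": 0,"dz": -2,"yaw": 0,"jaw": 0.6},{"dx": 0,"dy": 0,"dz": -4,"yaw": 0,"jaw": 0.6},{"dx": 0,"dy": 0,"dz": -4,"yaw": 0,"jaw": 0.6},{"dx": 0,"dy": 0,"dz": -3,"yaw": 0,"jaw": 0.6},{"dx": -1,"dy": 0,"dz": 0,"yaw": 0,"jaw": 0.6},{"dx": 0,"dy": 0,"dz": 0,"yaw": 0,"jaw": 0.6}]}}

```text
time: 21.8
ee_pos: [0.5636, -0.0059, 0.2075]
orientation: [0.0, 0.745, 0.667, -0.0]
wrist_force: [0.2, 0.2, -0.4]
width: 0.597
grasp_force: 0.0
```

```bash
python3 - <<'E'
from h import *
r=knob("pics/end.png"); c,p,R,(x,y,w,h)=r
print(onz(c,x+w/2,y+h-12,.112))
manip.job_done()
E
```

```text
box 305 166 27 36 area 734 cols [(np.int64(311), np.int64(326)), (np.int64(305), np.int64(330)), (np.int64(311), np.int64(325))] p [ 0.5636 -0.0059  0.2075] F [ 0.2  0.2 -0.4] h 83.6 t 21.8
[0.56448557 0.00491586 0.112     ]
the job is handed in; nothing more can be done
```

The bottle is flat in the nest and released, the lever has dropped into the cam's notch with its rubber pad over the bottle (height judged from the wrist camera), the arm is clear, and the job is handed in at about 22 s.

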